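Set the repeat gauge with its thumbwheel

ROBOT

A 6-joint arm with a two-finger parallel gripper is mounted at the origin on the work surface. World frame = base frame: x ahead of the robot, y to its left, z up, the work surface at z = 0. Lengths are in m, angles in degrees, forces in N, time in s.
With the tool pointing down it reaches from about 0.35 to 0.875 m from the base axis. Payload 15.5 kg.
Tool frame: the origin (TCP) lies midway between the tips of the shut fingers; the grasp point (between the pads) lies 19 mm behind it (manip.grip_depth is the distance from the TCP to the grasp point, in m); x points along the fingers, y is the direction in which the jaws open and shut, and the axes are right-handed (so a half turn about x gives the same grasp; the last joint's range is limited). The gripper opens to 85 mm and grips with 20 to 120 N. Pads are 22 mm wide; open, the fingers measure 114 mm over their backs; the gripper's body (76 mm by 85 mm) begins 54 mm behind the grasp point. The pads swing forward as they close: fully open they stand 13 mm farther back than shut.
Start: joints at [-70.961, 28.281, 77.091, -0, 74.628, -5.472], TCP at [0.259, -0.569, 0.231] pointing down, gripper open.
Joint ranges: [-166.48, 166.48], [-47.26, 123.95], [12.59, 153.08], [-70.14, 250.14], [6.76, 159.57], [-176.63, 176.63]. Speed limits (degrees/s): [108.29, 108.29, 147.25, 172.46, 172.46, 172.46].

INTERFACE

Orientations are given as a 3x3 rotation matrix whose columns are the frame's x, y, z axes.
In Python, from workcell import manip gives the robot as it stands.
- The arm moves only by the tool apply_moves, never from a script. Its argument "rows" is a list that holds one entry, the list of rows, each a list of 7 numbers: the shift along the tool's x, y, z in units of 0.2 m (1.0 is 0.2 m), then the turn, a rotation vector about the tool's x, y, z in units of pi rad (1.0 is pi rad), then the opening, from -1 (shut) to 1 (fully open), so that 0 is half open. In form: [[[tx, ty, tz, ax, ay, az, hand], ...]]. A call has 1 to 20 rows; each row shifts and turns the pose as measured when the row begins, along the tool's axes as they then stand; what a row does not reach is not made up. A row lasts 1/10 s, in which the tool goes at most 50 mm and 8.59 degrees, less where a joint would pass 70% of its speed; a pose out of reach is approached as far as the arm can. A call with a number of a shift or a turn outside -1 to 1 is refused whole. A call with a gripper value outside its range is refused whole. The fingers move at their own pace and stop on an object; "force" is the grip in N (left out, the last holds). Time passes only in rows, so rows that do not move let the fingers close. It gives the time, the measured TCP pose, the force and the opening at its end, in the units of the state.
- manip.read_state(): the state, without advancing time (a new reading comes with each control period).
- manip.camera(name): name is "side" or "top" or "wrist"; returns the picture (384x512x3 uint8, blue, green, red); there is no depth.
- manip.camera_params(name): a dict with "K" (3x3 intrinsics, pixels), "k1" (the pictures are not rectified: a ray, as slopes to the right and down, at radius r is drawn at 1 + k1 r^2 times it, then the intrinsics apply), "R" (3x3) and "t" (3): a world point X has camera coordinates R X + t. Camera axes: x right, y down, z forward; pixel columns grow to the right and rows downward; lengths in m; the calibration is good to about 2 mm. A picture is of the moment at which its call begins: read the wrist's pose just before it. camera_params takes no time and is no camera call; for the wrist camera it gives the pose at the moment of the call.
- manip.sign_off(): hands the job in, once; it reports no verdict.
The state is a dict: "t": time; "qpos": joint angles; "joint_velocities": joint speeds; "joint_efforts": joint torques, N m; "tcp_pos": TCP position; "tcp_rot": TCP orientation; "contact_force": force on the tool from outside, world axes, zero at the start; "moment": the same for the moment, N m; "finger_gap": opening from 0.0 (shut) to 1.0 (fully open).
Only numpy, scipy, OpenCV 4.12 (cv2) and the standard library are available. Lean on these libraries where they do the work, as an engineer would, in place of code of your own. Each camera call takes 0.05 s, during which the arm holds its last target. There are 200 camera calls.

TASK

Set the block printer's repeat gauge: slide the clear guard fully back off the thumbwheel, roll the wheel with a light fingertip until the pointer stands level with the arrow-shaped marker (not the round one), then slide the guard fully home over the wheel. The wheel sits on a delicate sprung mount and must never be pressed with more than about 10 N; move the pointer only through the wheel, never touch it, and leave the other things on the table alone.

Things in the scene. Friction and masses are not known exactly. Their poses are not given: they have to be found in the camera images.
- gauge: fixed low grey case, 170 mm (its x, away from the robot) by 230 mm (its y) by 60 mm high; origin: centre of its underside; its flat top panel is 60 mm above that. Its axes: x points away from the robot, y to the left along the scale. It stands turned by up to 0.35 rad
- wheel_bay: the thumbwheel in its panel slot, 18 mm (x) by 52 mm (y); origin: slot's centre on the panel's top surface, fixed; axes as the gauge. The black ribbed wheel, 56 mm across and 14 mm wide, axle along x, stands proud of the panel above the origin by 5 to 13 mm: how much differs and is not measured, feel for it
- slot (a point): the same point, for the wheel's behaviour: it rides on a vertical spring, about 5.5 N per mm, 6 mm of travel. About 4 N of drag along y at its rim turns it, so it needs a press of some 4 to 6 N; pressed less, the finger slips. It stays where left. Touching it counts as force on wheel_bay
- pointer: black slide, 16 x 20 x 8 mm, with a needle towards the robot; origin: under the needle's tip, up to 11 mm over the panel (the slide, so 19 mm at most; no sure sign of the wheel's height), 64 mm nearer the robot than the slot; axes as the gauge. Moves along y only, up to 64 mm each way from the middle, where it starts. Rolling the wheel's top towards +y moves it towards +y, 0.71 mm per mm of rim (20 mm per rad)
- arrow_marker: brass marker fixed on the panel at the scale's robot side, 6 mm high, shaped as an arrow head whose point looks to the pointer (+x); origin: the arrow's point, on the panel's surface; axes as the gauge. It stands 25 to 50 mm to one side of the middle
- round_marker: brass marker like the other but a plain disc 18 mm across, on the other side of the middle; not the one wanted; origin: 1 mm off its edge towards the pointer
- guard (a joint): the clear guard's slide, in m: 0 = home over the wheel, 0.060 = fully back (away from the robot, +x of the gauge); 2.5 N of friction hold it where it is left
- guard_grip (a point): top centre of the guard's upright aluminium tab, 8 mm (x) by 44 mm (y) by 18 mm high; this point is 37 mm above the panel, and over the slot's centre when the guard is home. The tab stands in the middle of the clear guard, which is 34 mm (x) by 76 mm (y), its roof 19 mm above the panel, open towards and away from the robot
- flower_block: loose round carved printing block, 90 mm across, 66 mm high with its wooden grip, left of the gauge; origin: centre of its underside
- bud_block: loose round carved printing block, 60 mm across, 66 mm high with its grip, right of the gauge; origin: centre of its underside
- brass_weight: loose brass weight, 26 mm across, 28 mm high, standing on the gauge's panel near a far corner; origin: centre of its underside
- dye_brush: loose brush lying on the table; a bystander
- dye_cup: loose steel cup, 72 mm across, 70 mm high; a bystander
- dye_jar: loose closed jar, 70 mm across, 90 mm high; a bystander
- dye_bowl: loose bowl, 110 mm across, 45 mm high; a bystander

How it is judged:
By the outcome, as a careful person would: the job done as asked, in the order asked, and still so for the second after the job is handed in, with the robot touching nothing.
It also fails if it takes over 72 s, if anything falls off the work surface, if the arm or the gripper's body presses on something with over 40 N, if the wrist force passes 120 N, or if a joint passes its speed limit or range.

## Working session

There is one attempt and no reset: what is moved stays moved. The work goes in short steps, Python scripts to look and compute and a tool call to move; the robot and the scene stay as the last step left them, time stands still between calls to the robot, and variables do not carry over. Pictures are saved under pics/ and viewed, about 8 in all and at most 12, crops included, and the job is handed in when it is done.

Besides the shell and the picture viewer there is one more tool, called after ">>>" as name(argument=value, ...) on one line, values as JSON. apply_moves: Moves the arm, as the interface text tells. Shifts and turns lie within -1 to 1; 1 stands for 0.2 m of shift or pi rad of turn. Its arguments: {"type":"object","properties":{"rows":{"type":"array","items":{"type":"array","items":{"type":"array","items":{"type":"number"}}}},"force":{"type":"number"}},"required":["rows"]}

```bash
mkdir -p pics; ls
cat > h.py <<'E'
import numpy as np, cv2
from workcell import manip
def ray(p,uv):
    K,k1=np.array(p["K"]),p["k1"]; R,t=np.array(p["R"]),np.array(p["t"])
    d=np.linalg.solve(K,[uv[0],uv[1],1.])[:2]; s=d.copy()
    for _ in range(20): s=d/(1+k1*(s@s))
    return -R.T@t, R.T@np.array([s[0],s[1],1.])
def onz(p,uv,z):
    o,d=ray(p,uv); return o+d*(z-o[2])/d[2]
def proj(p,X):
    c=np.array(p["R"])@X+np.array(p["t"]); s=c[:2]/c[2]; s=s*(1+p["k1"]*(s@s))
    return (np.array(p["K"])@[s[0],s[1],1])[:2]
def tri(p1,a,p2,b):
    o1,d1=ray(p1,a);o2,d2=ray(p2,b)
    A=np.stack([d1,-d2],1); s=np.linalg.lstsq(A,o2-o1,rcond=None)[0]
    return (o1+d1*s[0]+o2+d2*s[1])/2, np.linalg.norm(o1+d1*s[0]-o2-d2*s[1])
E
python3 - <<'E'
from h import *
s=manip.read_state();print({k:np.round(v,3).tolist() for k,v in s.items()},manip.grip_depth)
for n in["top","side"]:
    p=manip.camera_params(n);print(n,np.round(-np.array(p["R"]).T@p["t"],3),np.round(p["R"],2).tolist(),p["K"][0][0])
    cv2.imwrite(f"pics/{n}0.png",manip.camera(n))
a=[cv2.imread(f"pics/{n}0.png") for n in["top","side"]]
cv2.imwrite("pics/both0.png",np.vstack([cv2.resize(x,(400,300)) for x in a]))
E
```

```text
pics
{'t': 0.0, 'qpos': [-70.96, 28.315, 77.128, -0.0, 74.629, -5.47], 'joint_velocities': [-0.016, -0.039, 0.044, -0.088, -0.05, -0.087], 'joint_efforts': [0.0, -88.216, -38.387, -0.0, 0.01, -0.0], 'tcp_pos': [0.259, -0.568, 0.231], 'tcp_rot': [[-0.0, 0.415, -0.91], [0.001, -0.91, -0.415], [-1.0, -0.001, -0.0]], 'contact_force': [-0.466, -0.019, -0.237], 'moment': [0.003, 0.02, -0.021], 'finger_gap': 1.005} 0.0187
top [0.297 0.011 1.653] [[0.02, -1.0, 0.01], [-0.99, -0.02, -0.14], [0.14, -0.01, -0.99]] 475.27994411998804
side [0.108 0.61  0.879] [[-0.81, -0.59, 0.02], [-0.44, 0.57, -0.69], [0.4, -0.57, -0.72]] 354.8470462705078
```

View pics/top0.png

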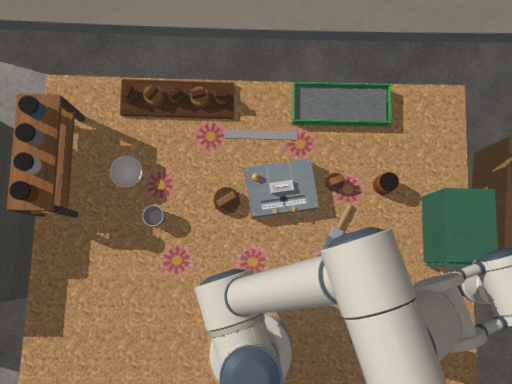

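View pics/side0.png

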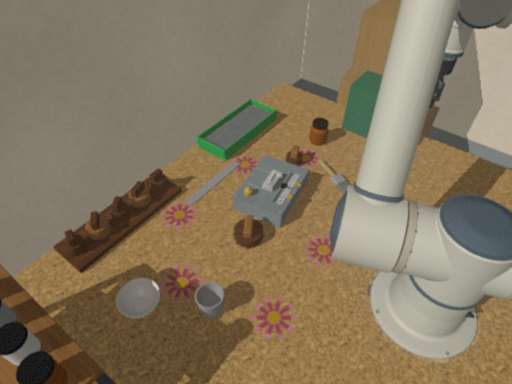

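Run:
```python
from h import *
p=manip.camera_params("top");im=cv2.imread("pics/top0.png")
ms=cv2.inRange(im,(100,85,70),(190,150,140)); 
hsv=cv2.cvtColor(im,cv2.COLOR_BGR2HSV)
print(hsv[200,260],hsv[175,300])
m=((hsv[...,1]<90)).astype(np.uint8)*255
m[:155]=0;m[222:]=0;m[:,:240]=0;m[:,325:]=0
m=cv2.morphologyEx(m,cv2.MORPH_OPEN,np.ones((5,5)))
c=max(cv2.findContours(m,0,2)[0],key=cv2.contourArea)
r=cv2.minAreaRect(c);b=cv2.boxPoints(r);print(r);
w=np.array([onz(p,x,.06) for x in b]);print(w.round(3),w.mean(0).round(3))
for i in range(4):
    d=w[(i+1)%4]-w[i];print(np.linalg.norm(d).round(3),np.degrees(np.arctan2(d[1],d[0])).round(1))
print("tab",onz(p,(282,184),.097))
s=manip.read_state();q=manip.camera_params("wrist");R=np.array(s["tcp_rot"])
print("cam in tool",R.T@(-np.array(q["R"]).T@q["t"]-s["tcp_pos"]),(np.array(q["R"])@R).round(3),q["K"])
```

```text
[ 90  14 126] [100  23 133]
((281.16259765625, 187.75064086914062), (52.06749725341797, 69.5222396850586), 81.46923065185547)
[[ 0.616  0.041  0.06 ]
 [ 0.658 -0.194  0.06 ]
 [ 0.481 -0.22   0.06 ]
 [ 0.441  0.011  0.06 ]] [ 0.549 -0.091  0.06 ]
0.238 -80.0
0.179 -171.4
0.234 99.8
0.178 9.8
tab [ 0.55506068 -0.0908509   0.097     ]
cam in tool [-0.14355541 -0.00018171 -0.08115274] [[-0.001  1.     0.   ]
 [-0.318 -0.001  0.948]
 [ 0.948  0.001  0.318]] [[264.44518991   0.         255.39020589]
 [  0.         264.44518991 189.58206808]
 [  0.           0.           1.        ]]
```

>>> apply_moves(rows=[[[0, 0, 0, -0.0465, 0, 0, 0], [0, 0, 0, -0.0465, 0, 0, 0], [0, 0, 0, -0.0465, 0, 0, 0], [0, 0, 0, -0.0465, 0, 0, 0], [0, 0, 0, -0.0465, 0, 0, 0], [0, 0, 0, -0.0465, 0, 0, 0], [0, 0, 0, -0.0465, 0, 0, 0], [0, 0, 0, -0.0465, 0, 0, 0], [0, 0, 0, -0.0465, 0, 0, 0], [0, 0, 0, 0, 0, 0, 0]]])

```text
t: 1.1
tcp_pos: [0.2584, -0.5662, 0.2271]
tcp_rot: [[-0.003, 0.978, 0.207], [0.008, 0.207, -0.978], [-1.0, -0.001, -0.009]]
contact_force: [0.0, -0.9, -0.3]
finger_gap: 0.498
```

>>> apply_moves(rows=[[[0, 0.1, -0.12, 0, 0, 0, 0], [0, 0.153, -0.175, 0, 0, 0, 0], [0, 0.153, -0.175, 0, 0, 0, 0], [0, 0.153, -0.175, 0, 0, 0, 0], [0, 0.153, -0.175, 0, 0, 0, 0], [0, 0.153, -0.175, 0, 0, 0, 0], [0, 0.153, -0.175, 0, 0, 0, 0], [0, 0.153, -0.175, 0, 0, 0, 0], [0, 0.153, -0.175, 0, 0, 0, 0], [0, 0.153, -0.175, 0, 0, 0, 0], [0, 0.153, -0.175, 0, 0, 0, 0], [0, 0.153, -0.175, 0, 0, 0, 0], [0, 0.05, -0.05, 0, 0, 0, 0], [0, 0, 0, 0, 0, 0, 0]]])

```text
t: 2.5
tcp_pos: [0.5543, -0.0706, 0.2281]
tcp_rot: [[-0.003, 0.991, 0.131], [0.009, 0.131, -0.991], [-1.0, -0.002, -0.009]]
contact_force: [0.2, -0.8, -0.8]
finger_gap: 0.499
```

Run:
```python
from h import *
import pickle
s=manip.read_state();print({k:np.round(s[k],3).tolist() for k in("t","tcp_pos","tcp_rot","contact_force")})
p=manip.camera_params("wrist");im=manip.camera("wrist");cv2.imwrite("pics/w1.png",im);pickle.dump((s,p),open("w1.pkl","wb"))
cv2.imwrite("pics/w1v.png",cv2.resize(im,(800,600),interpolation=cv2.INTER_CUBIC))
```

```text
{'t': 2.5, 'tcp_pos': [0.554, -0.071, 0.228], 'tcp_rot': [[-0.003, 0.991, 0.131], [0.009, 0.131, -0.991], [-1.0, -0.002, -0.009]], 'contact_force': [0.183, -0.767, -0.761]}
```

View pics/w1v.png

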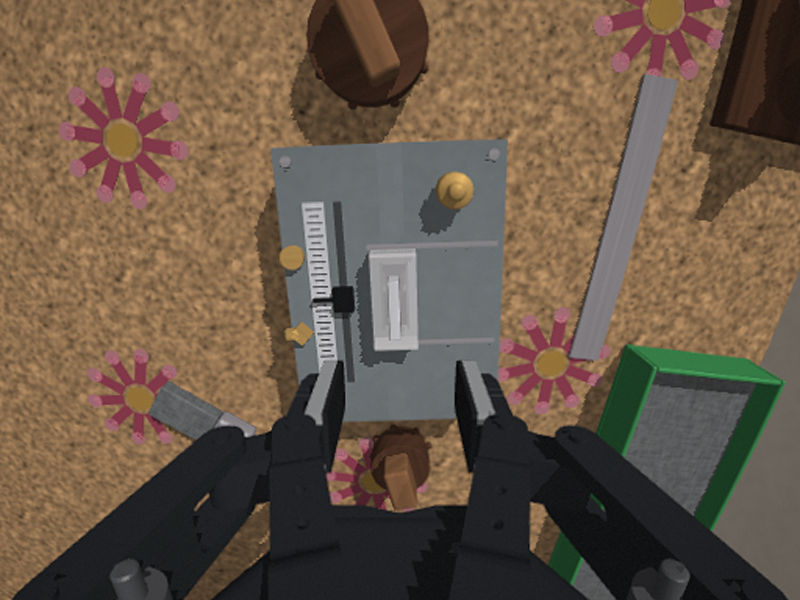

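Run:
```python
from h import *
import pickle
s,p=pickle.load(open("w1.pkl","rb"));im=cv2.imread("pics/w1.png")
P=lambda u,v,z=.06:onz(p,np.array([u,v])/1.5625,z)
def yaw(a,b):d=b-a;return np.degrees(np.arctan2(d[1],d[0])).round(2),np.linalg.norm(d).round(4)
print("far edge",yaw(P(272,149),P(508,139)),"slit",yaw(P(351,381),P(337,203)),"rail",yaw(P(366,246),P(497,243)),yaw(P(419,341),P(493,342)))
print("scale",yaw(P(324,360),P(303,205)), "corners",P(272,149),P(508,139))
# tab top corners by eye (front view) & refine by two-view height check with top camera
t=manip.camera_params("top");a=P(394,291,.097);print("tab@.097",a)
top=cv2.imread("pics/top0.png")
# brightest blob in top
g=cv2.cvtColor(top,6)[165:205,260:305];ys,xs=np.where(g>225);print(len(xs),xs.mean()+260,ys.mean()+165)
print("tri",tri(p,np.array([394,288])/1.5625,t,(282,185)))
hsv=cv2.cvtColor(im,cv2.COLOR_BGR2HSV)
m=cv2.inRange(hsv,(12,90,90),(28,255,255));m[:,:178]=0;m[:,202:]=0;m[:150]=0;m[225:]=0
for c in cv2.findContours(m,0,2)[0]:
    if cv2.contourArea(c)>20:
        M=cv2.moments(c);e=c[c[:,0,0].argmax(),0];print("brass",cv2.contourArea(c),M["m10"]/M["m00"],M["m01"]/M["m00"],"right",e,P(*(e*1.5625),.066))
x=np.hstack([cv2.resize(im[145:230,170:300],None,fx=6,fy=6,interpolation=cv2.INTER_CUBIC)]);cv2.imwrite("pics/c1.png",x)
```

```text
far edge (np.float64(9.77), np.float64(0.1699)) slit (np.float64(99.46), np.float64(0.1493)) rail (np.float64(8.94), np.float64(0.1004)) (np.float64(6.61), np.float64(0.0613))
scale (np.float64(101.37), np.float64(0.1283)) corners [0.45073309 0.00672942 0.06      ] [0.61814101 0.03555124 0.06      ]
tab@.097 [ 0.55081831 -0.07675858  0.097     ]
0 nan nan
tri (array([ 0.55562927, -0.09174945,  0.0486399 ]), np.float64(0.009078156737150567))
brass 23.0 181.17391304347825 222.02898550724635 right [187 220] [ 0.47505827 -0.14196986  0.066     ]
brass 145.0 190.883908045977 213.2206896551724 right [200 213] [ 0.49096222 -0.13005615  0.066     ]
brass 30.0 180.63333333333333 204.43888888888887 right [185 208] [ 0.47175758 -0.1258082   0.066     ]
brass 191.0 185.87783595113436 164.65794066317625 right [194 166] [ 0.47983501 -0.07048121  0.066     ]<stdin>:12: RuntimeWarning: Mean of empty slice.
  ret = ret.dtype.type(ret / rcount)
```

View pics/c1.png

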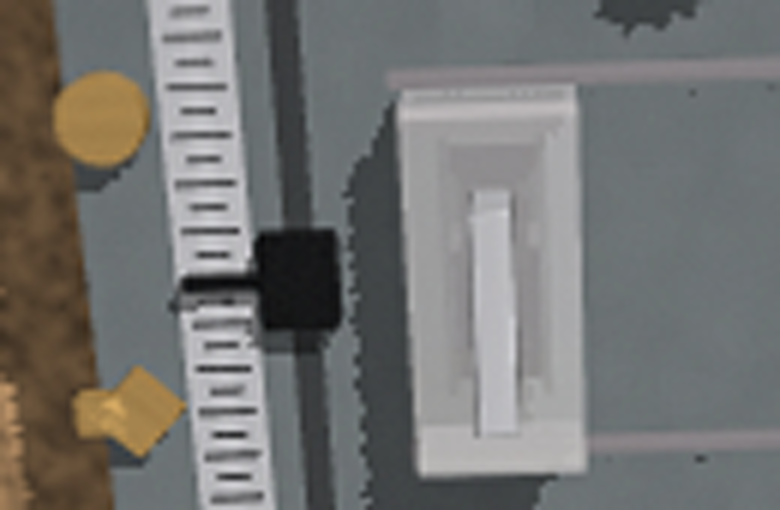

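```bash
cat >> h.py <<'E'
th=np.radians(9.7); G=np.array([[np.cos(th),-np.sin(th),0],[np.sin(th),np.cos(th),0],[0,0,1]])
E
python3 - <<'E'
from h import *
import pickle
s,p=pickle.load(open("w1.pkl","rb"))
C=lambda u,v,z:onz(p,(u/6+170-.5,v/6+145-.5),z)
tab=C(495,322,.097);print("tab",tab)
for n,a in dict(tabend1=(492,210,.097),tabend2=(499,435,.097),needle=(183,284,.071),arrow=(185,408,.066),disc=(150,117,.066),rail1=(388,78,.06),rail2=(588,440,.06)).items():
    w=C(*a);print(n,w.round(4),"rel tab, gauge",(G.T@(w-tab)).round(4))
R=np.array(s["tcp_rot"]);print("tab from tcp in tool",R.T@(tab-s["tcp_pos"]), "yaw",np.degrees(np.arctan2(R[1,1],R[0,1])))
E
```

```text
tab [ 0.55239967 -0.09049945  0.097     ]
tabend1 [ 0.5491 -0.0693  0.097 ] rel tab, gauge [0.0004 0.0215 0.    ]
tabend2 [ 0.556  -0.1129  0.097 ] rel tab, gauge [-0.0002 -0.0227  0.    ]
needle [ 0.49   -0.1001  0.071 ] rel tab, gauge [-0.0631  0.001  -0.026 ]
arrow [ 0.4913 -0.1293  0.066 ] rel tab, gauge [-0.0667 -0.028  -0.031 ]
disc [ 0.4803 -0.068   0.066 ] rel tab, gauge [-0.0673  0.0344 -0.031 ]
rail1 [ 0.5258 -0.0554  0.06  ] rel tab, gauge [-0.0203  0.0391 -0.037 ]
rail2 [ 0.5768 -0.128   0.06  ] rel tab, gauge [ 0.0177 -0.041  -0.037 ]
tab from tcp in tool [ 0.13088177 -0.00426395  0.02061924] yaw 7.532220045350297
```

>>> apply_moves(rows=[[[0, -0.021, 0.1, -0.0122, -0.0029, 0.0006, 0], [0.1, 0, 0, 0, 0, 0, 0], [0.2, 0, 0, 0, 0, 0, 0], [0.1, 0, 0, 0, 0, 0, 0], [0, 0, 0, 0, 0, 0, 0], [0, 0, 0, 0, 0, 0, 0]]])

```text
t: 3.15
tcp_pos: [0.5494, -0.0985, 0.1468]
tcp_rot: [[0.001, 0.989, 0.151], [-0.002, 0.151, -0.989], [-1.0, 0.0, 0.002]]
contact_force: [0.5, -0.0, -0.0]
finger_gap: 0.501
```

Run:
```python
from h import *
import pickle
s=manip.read_state();p=manip.camera_params("wrist");im=manip.camera("wrist");cv2.imwrite("pics/w2.png",im);pickle.dump((s,p),open("w2.pkl","wb"))
tab=np.array([.5524,-.0905,.097]);R=np.array(s["tcp_rot"]);print(s["t"],s["tcp_pos"],R.round(4).tolist(),R.T@(tab-s["tcp_pos"]),proj(p,tab))
cv2.imwrite("pics/w2v.png",cv2.resize(im[100:384,100:420],None,fx=2.1,fy=2.1,interpolation=cv2.INTER_CUBIC))
```

```text
3.15 [ 0.54935434 -0.09850952  0.14680285] [[0.0007, 0.9886, 0.1508], [-0.002, 0.1508, -0.9886], [-1.0, 0.0004, 0.0021]] [ 0.04978916  0.00419806 -0.00756096] [261.34015677 200.59068751]
```

View pics/w2v.png

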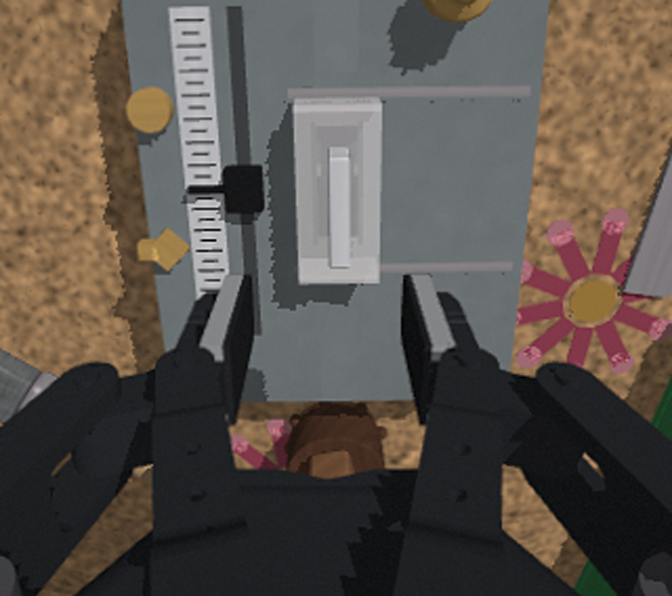

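>>> apply_moves(rows=[[[0.08, 0.021, -0.038, 0, 0, 0, 0], [0.12, 0, 0, 0, 0, 0, 0], [0.1, 0, 0, 0, 0, 0, 0], [0, 0, 0, 0, 0, 0, 0]]])

```text
t: 3.6
tcp_pos: [0.5558, -0.0925, 0.0914]
tcp_rot: [[0.01, 0.989, 0.147], [-0.005, 0.147, -0.989], [-1.0, 0.009, 0.006]]
contact_force: [-0.3, 1.0, 0.9]
finger_gap: 0.5
```

>>> apply_moves(force=20, rows=[[[0.03, -0.015, -0.013, 0, 0.0015, -0.003, 0], [0.0, 0, 0, 0, 0, 0, 0], [0, 0, 0, 0, 0, 0, -1], [0, 0, 0, 0, 0, 0, -1], [0, 0, 0, 0, 0, 0, -1], [0, 0, 0, 0, 0, 0, -1], [0, 0, 0, 0, 0, 0, -1], [0, 0, 0, 0, 0, 0, -1]]])

```text
t: 4.4
tcp_pos: [0.5543, -0.0911, 0.0896]
tcp_rot: [[0.005, 0.989, 0.146], [-0.003, 0.146, -0.989], [-1.0, 0.004, 0.004]]
contact_force: [1.4, 0.2, -3.3]
finger_gap: 0.084
```

>>> apply_moves(rows=[[[0, 0.03, -0.0007, 0, 0, 0, -1], [0, 0.03, -0.0007, 0, 0, 0, -1], [0, 0.03, -0.0007, 0, 0, 0, -1], [0, 0.03, -0.0007, 0, 0, 0, -1], [0, 0.03, -0.0007, 0, 0, 0, -1], [0, 0.03, -0.0007, 0, 0, 0, -1], [0, 0.03, -0.0007, 0, 0, 0, -1], [0, 0.03, -0.0007, 0, 0, 0, -1], [0, 0.03, -0.0007, 0, 0, 0, -1], [0, 0, 0, 0, 0, 0, -1]]])

```text
t: 5.4
tcp_pos: [0.612, -0.0815, 0.0896]
tcp_rot: [[0.003, 0.989, 0.147], [-0.003, 0.147, -0.989], [-1.0, 0.003, 0.004]]
contact_force: [-0.4, -1.2, -1.3]
finger_gap: 0.081
```

```bash
cat > st.py <<'E'
from h import *
s=manip.read_state();R=np.array(s["tcp_rot"]);S=np.array([.5524,-.0905,.06])
print(round(s["t"],2),"tcp rel slot in gauge mm",(1e3*G.T@(s["tcp_pos"]-S)).round(2),"yawdiff",(9.7-np.degrees(np.arctan2(R[1,1],R[0,1]))).round(2),"F gauge",(G.T@s["contact_force"]).round(2),"gap",round(s["finger_gap"],3),"tool x",(G.T@R[:,0]).round(4))
E
python3 st.py
```

```text
5.4 tcp rel slot in gauge mm [60.26 -1.13 29.61] yawdiff 1.27 F gauge [-0.61 -1.1  -1.33] gap 0.081 tool x [ 0.0026 -0.004  -1.    ]
```

>>> apply_moves(rows=[[[0, 0.01, 0, 0, 0, 0, -1], [0, 0.01, 0, 0, 0, 0, -1], [0, 0, 0, 0, 0, 0, -1]]])

```text
t: 5.7
tcp_pos: [0.6119, -0.0815, 0.0896]
tcp_rot: [[-0.005, 0.989, 0.147], [-0.004, 0.147, -0.989], [-1.0, -0.006, 0.003]]
contact_force: [3.3, -1.1, -4.9]
finger_gap: 0.082
```

```bash
python3 st.py
```

```text
5.7 tcp rel slot in gauge mm [60.15 -1.13 29.63] yawdiff 1.25 F gauge [ 3.05 -1.64 -4.92] gap 0.082 tool x [-0.0056 -0.0033 -1.    ]
```

>>> apply_moves(rows=[[[0, 0.02, 0, 0, 0, 0, -1], [0, 0.02, 0, 0, 0, 0, -1]]])

```text
t: 5.9
tcp_pos: [0.6126, -0.0811, 0.0893]
tcp_rot: [[-0.019, 0.989, 0.148], [-0.005, 0.147, -0.989], [-1.0, -0.02, 0.002]]
contact_force: [-32.1, -11.9, 25.4]
finger_gap: 0.081
```

```bash
python3 st.py
```

```text
5.9 tcp rel slot in gauge mm [60.92 -0.91 29.27] yawdiff 1.22 F gauge [-33.6   -6.35  25.39] gap 0.081 tool x [-0.0197 -0.0017 -0.9998]
```

>>> apply_moves(rows=[[[0, -0.01, 0, 0, 0, 0, -0.4], [0, 0, 0, 0, 0, 0, -0.4], [0, 0, 0, 0, 0, 0, -0.4], [-0.1, 0, 0, 0, 0, 0, -0.4], [-0.1, 0, 0, 0, 0, 0, -0.4], [-0.15, 0, 0, 0, 0, 0, -0.4], [0, -0.1, 0, 0, 0, 0.006, -1], [0, -0.15, 0, 0, 0, 0, -1], [0, -0.05, 0, 0, 0, 0, -1], [0, 0, 0, 0, 0, 0, -1], [0, 0, 0, 0, 0, 0, -1]]])

```text
t: 7.0
tcp_pos: [0.5564, -0.0889, 0.1638]
tcp_rot: [[0.01, 0.989, 0.147], [-0.001, 0.147, -0.989], [-1.0, 0.01, 0.002]]
contact_force: [0.8, 0.1, -0.4]
finger_gap: 0.001
```

```bash
python3 st.py;  python3 - <<'E'
from h import *
import pickle
s=manip.read_state();p=manip.camera_params("wrist");im=manip.camera("wrist");cv2.imwrite("pics/w3.png",im);pickle.dump((s,p),open("w3.pkl","wb"))
cv2.imwrite("pics/w3v.png",cv2.resize(im[100:384,100:420],None,fx=2.1,fy=2.1,interpolation=cv2.INTER_CUBIC))
print(proj(p,np.array([.5524,-.0905,.06])))
E
```

```text
7.0 tcp rel slot in gauge mm [  4.17   0.87 103.8 ] yawdiff 1.26 F gauge [ 0.79 -0.06 -0.44] gap 0.001 tool x [ 0.0096 -0.0027 -1.    ]
[250.68462266 188.85305473]
```

View pics/w3v.png

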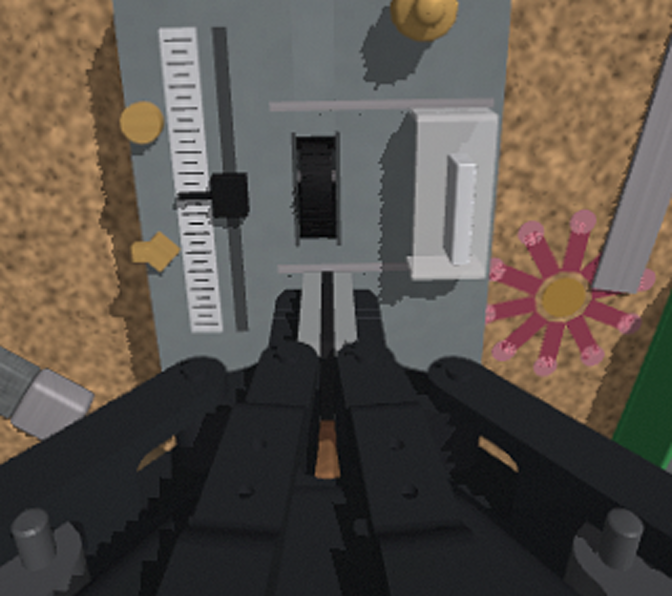

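>>> apply_moves(rows=[[[0.1, -0.02, -0.04, -0.007, 0.0009, -0.003, -1], [0.15, 0, 0, 0, 0, 0, -1], [0.1, 0, 0, 0, 0, 0, -1], [0.0, 0, 0, 0, 0, 0, -1], [0, 0, 0, 0, 0, 0, -1]]])

```text
t: 7.55
tcp_pos: [0.5575, -0.0812, 0.0916]
tcp_rot: [[0.004, 0.985, 0.171], [-0.0, 0.171, -0.985], [-1.0, 0.004, 0.001]]
contact_force: [-1.1, -0.9, 1.0]
finger_gap: -0.0
```

```bash
python3 st.py
```

```text
7.55 tcp rel slot in gauge mm [ 6.56  8.36 31.63] yawdiff -0.12 F gauge [-1.23 -0.69  1.  ] gap -0.0 tool x [ 0.0041 -0.0011 -1.    ]
```

>>> apply_moves(rows=[[[0.01, 0, 0, 0, 0, 0, -1]]])

```text
t: 7.65
tcp_pos: [0.5583, -0.0812, 0.0903]
tcp_rot: [[0.005, 0.985, 0.171], [-0.001, 0.171, -0.985], [-1.0, 0.005, 0.002]]
contact_force: [0.0, -0.2, -0.7]
finger_gap: -0.001
```

```bash
python3 st.py
```

```text
7.65 tcp rel slot in gauge mm [ 7.42  8.13 30.33] yawdiff -0.13 F gauge [-0.03 -0.2  -0.72] gap -0.001 tool x [ 0.0051 -0.0015 -1.    ]
```

>>> apply_moves(rows=[[[0.01, 0, 0, 0, 0, 0, -1]]])

```text
t: 7.75
tcp_pos: [0.5591, -0.0814, 0.089]
tcp_rot: [[0.007, 0.985, 0.171], [-0.001, 0.171, -0.985], [-1.0, 0.006, 0.002]]
contact_force: [1.0, -0.2, 0.5]
finger_gap: -0.005
```

```bash
python3 st.py
```

```text
7.75 tcp rel slot in gauge mm [ 8.13  7.88 29.03] yawdiff -0.13 F gauge [ 0.9  -0.4   0.51] gap -0.005 tool x [ 0.0065 -0.0021 -1.    ]
```

>>> apply_moves(rows=[[[0, 0, 0, 0, 0, 0, -1]]])

```text
t: 7.85
tcp_pos: [0.5594, -0.0814, 0.0895]
tcp_rot: [[0.008, 0.985, 0.171], [-0.001, 0.171, -0.985], [-1.0, 0.007, 0.002]]
contact_force: [-0.4, -0.2, -0.8]
finger_gap: 0.002
```

```bash
python3 st.py
```

```text
7.85 tcp rel slot in gauge mm [ 8.47  7.75 29.49] yawdiff -0.13 F gauge [-0.46 -0.15 -0.81] gap 0.002 tool x [ 0.0072 -0.0024 -1.    ]
```

>>> apply_moves(rows=[[[0.02, -0.035, -0.006, 0, 0.0005, -0.0022, -1], [0.02, -0.02, 0, 0, 0, -0.0008, -1]]])

```text
t: 8.05
tcp_pos: [0.5487, -0.0823, 0.0822]
tcp_rot: [[-0.0, 0.985, 0.171], [-0.002, 0.171, -0.985], [-1.0, -0.001, 0.002]]
contact_force: [0.2, -0.4, -0.6]
finger_gap: 0.001
```

```bash
python3 st.py
```

```text
8.05 tcp rel slot in gauge mm [-2.26  8.69 22.19] yawdiff -0.14 F gauge [ 0.11 -0.45 -0.57] gap 0.001 tool x [-5.0e-04 -1.8e-03 -1.0e+00]
```

>>> apply_moves(rows=[[[0, 0, 0, 0, 0, 0, -1]]])

```text
t: 8.15
tcp_pos: [0.5478, -0.0823, 0.0818]
tcp_rot: [[-0.001, 0.985, 0.171], [-0.002, 0.171, -0.985], [-1.0, -0.002, 0.001]]
contact_force: [0.4, 0.6, -0.6]
finger_gap: -0.0
```

```bash
python3 st.py
```

```text
8.15 tcp rel slot in gauge mm [-3.17  8.83 21.77] yawdiff -0.12 F gauge [ 0.47  0.53 -0.57] gap -0.0 tool x [-0.0017 -0.0014 -1.    ]
```

>>> apply_moves(rows=[[[0, 0, 0, 0, 0, 0, -1]]])

```text
t: 8.25
tcp_pos: [0.5476, -0.0824, 0.0817]
tcp_rot: [[-0.002, 0.985, 0.17], [-0.002, 0.17, -0.985], [-1.0, -0.002, 0.001]]
contact_force: [0.6, -0.4, 0.1]
finger_gap: -0.003
```

```bash
python3 st.py
```

```text
8.25 tcp rel slot in gauge mm [-3.39  8.83 21.74] yawdiff -0.12 F gauge [ 0.51 -0.44  0.07] gap -0.003 tool x [-0.0018 -0.0013 -1.    ]
```

>>> apply_moves(rows=[[[0, 0, 0, 0, 0, 0, -1], [0, 0, 0, 0, 0, 0, -1], [0, 0, 0, 0, 0, 0, -1], [0, 0, 0, 0, 0, 0, -1]]])

```text
t: 8.65
tcp_pos: [0.5479, -0.0825, 0.0819]
tcp_rot: [[-0.001, 0.985, 0.17], [-0.002, 0.17, -0.985], [-1.0, -0.001, 0.001]]
contact_force: [0.3, 0.5, -0.5]
finger_gap: -0.002
```

```bash
python3 st.py
```

```text
8.65 tcp rel slot in gauge mm [-3.12  8.69 21.93] yawdiff -0.11 F gauge [ 0.39  0.46 -0.51] gap -0.002 tool x [-0.0014 -0.0014 -1.    ]
```

>>> apply_moves(rows=[[[0.02, 0.015, 0, 0, 0, 0.0003, -1], [0.01, 0, 0, 0, 0, 0, -1], [0, 0, 0, 0, 0, 0, -1], [0, 0, 0, 0, 0, 0, -1]]])

```text
t: 9.05
tcp_pos: [0.5512, -0.0819, 0.0752]
tcp_rot: [[-0.0, 0.985, 0.17], [-0.002, 0.17, -0.985], [-1.0, -0.0, 0.001]]
contact_force: [-0.0, -0.5, 0.3]
finger_gap: -0.002
```

```bash
python3 st.py
```

```text
9.05 tcp rel slot in gauge mm [ 0.29  8.72 15.24] yawdiff -0.12 F gauge [-0.08 -0.45  0.25] gap -0.002 tool x [-4.0e-04 -1.5e-03 -1.0e+00]
```

>>> apply_moves(rows=[[[0.005, 0, 0, 0, 0, 0, -1], [0, 0, 0, 0, 0, 0, -1]]])

```text
t: 9.25
tcp_pos: [0.5512, -0.0818, 0.0741]
tcp_rot: [[-0.0, 0.985, 0.171], [-0.001, 0.171, -0.985], [-1.0, -0.001, 0.001]]
contact_force: [1.1, 0.0, -0.5]
finger_gap: -0.003
```

```bash
python3 st.py
```

```text
9.25 tcp rel slot in gauge mm [ 0.25  8.77 14.12] yawdiff -0.12 F gauge [ 1.08 -0.18 -0.52] gap -0.003 tool x [-5.0e-04 -1.4e-03 -1.0e+00]
```

>>> apply_moves(rows=[[[0.005, 0, 0, 0, 0, 0, -1], [0, 0, 0, 0, 0, 0, -1]]])

```text
t: 9.45
tcp_pos: [0.5512, -0.0819, 0.0731]
tcp_rot: [[-0.0, 0.985, 0.171], [-0.002, 0.171, -0.985], [-1.0, -0.0, 0.001]]
contact_force: [0.8, 0.2, 0.1]
finger_gap: -0.003
```

```bash
python3 st.py
```

```text
9.45 tcp rel slot in gauge mm [ 0.25  8.73 13.1 ] yawdiff -0.12 F gauge [0.81 0.03 0.12] gap -0.003 tool x [-4.0e-04 -1.5e-03 -1.0e+00]
```

>>> apply_moves(rows=[[[0.0035, 0, 0, 0, 0, 0, -1], [0, 0, 0, 0, 0, 0, -1]]])

```text
t: 9.65
tcp_pos: [0.5512, -0.0819, 0.0724]
tcp_rot: [[-0.0, 0.985, 0.17], [-0.002, 0.17, -0.985], [-1.0, -0.0, 0.002]]
contact_force: [0.8, 0.6, 0.6]
finger_gap: 0.002
```

>>> apply_moves(rows=[[[0.0035, 0, 0, 0, 0, 0, -1], [0, 0, 0, 0, 0, 0, -1]]])

```text
t: 9.85
tcp_pos: [0.5512, -0.0819, 0.0717]
tcp_rot: [[-0.0, 0.985, 0.17], [-0.002, 0.17, -0.985], [-1.0, -0.0, 0.002]]
contact_force: [0.4, 0.3, 0.1]
finger_gap: 0.005
```

>>> apply_moves(rows=[[[0.0035, 0, 0, 0, 0, 0, -1], [0, 0, 0, 0, 0, 0, -1]]])

```text
t: 10.05
tcp_pos: [0.5512, -0.0819, 0.0709]
tcp_rot: [[-0.0, 0.985, 0.171], [-0.002, 0.171, -0.985], [-1.0, -0.0, 0.002]]
contact_force: [-0.7, -0.6, 0.5]
finger_gap: -0.005
```

>>> apply_moves(rows=[[[0.0035, 0, 0, 0, 0, 0, -1], [0, 0, 0, 0, 0, 0, -1]]])

```text
t: 10.25
tcp_pos: [0.5512, -0.0819, 0.0701]
tcp_rot: [[-0.0, 0.985, 0.17], [-0.002, 0.17, -0.985], [-1.0, -0.0, 0.001]]
contact_force: [0.5, 0.2, -0.6]
finger_gap: -0.003
```

>>> apply_moves(rows=[[[0.0035, 0, 0, 0, 0, 0, -1], [0, 0, 0, 0, 0, 0, -1]]])

```text
t: 10.45
tcp_pos: [0.5512, -0.0819, 0.0694]
tcp_rot: [[-0.0, 0.985, 0.17], [-0.002, 0.17, -0.985], [-1.0, -0.0, 0.002]]
contact_force: [1.2, -0.8, 0.2]
finger_gap: -0.002
```

>>> apply_moves(rows=[[[0.0035, 0, 0, 0, 0, 0, -1], [0, 0, 0, 0, 0, 0, -1]]])

```text
t: 10.65
tcp_pos: [0.5512, -0.0819, 0.0686]
tcp_rot: [[-0.0, 0.985, 0.171], [-0.002, 0.171, -0.985], [-1.0, -0.0, 0.002]]
contact_force: [-0.1, 0.2, 0.0]
finger_gap: 0.003
```

>>> apply_moves(rows=[[[0.0035, 0, 0, 0, 0, 0, -1], [0, 0, 0, 0, 0, 0, -1]]])

```text
t: 10.85
tcp_pos: [0.5512, -0.0819, 0.0678]
tcp_rot: [[-0.0, 0.985, 0.171], [-0.002, 0.171, -0.985], [-1.0, -0.0, 0.002]]
contact_force: [-0.3, 1.2, 0.3]
finger_gap: -0.002
```

>>> apply_moves(rows=[[[0.0035, 0, 0, 0, 0, 0, -1], [0, 0, 0, 0, 0, 0, -1]]])

```text
t: 11.05
tcp_pos: [0.5512, -0.0819, 0.0671]
tcp_rot: [[0.0, 0.985, 0.17], [-0.002, 0.17, -0.985], [-1.0, -0.0, 0.002]]
contact_force: [-0.3, 0.4, -0.1]
finger_gap: 0.0
```

>>> apply_moves(rows=[[[0.003, 0, 0, 0, 0, 0, -1], [0, 0, 0, 0, 0, 0, -1]]])

```text
t: 11.25
tcp_pos: [0.5512, -0.0819, 0.0664]
tcp_rot: [[0.0, 0.985, 0.171], [-0.002, 0.171, -0.985], [-1.0, -0.0, 0.002]]
contact_force: [0.5, 0.3, -0.1]
finger_gap: -0.004
```

>>> apply_moves(rows=[[[0.003, 0, 0, 0, 0, 0, -1], [0, 0, 0, 0, 0, 0, -1]]])

```text
t: 11.45
tcp_pos: [0.5512, -0.0819, 0.0658]
tcp_rot: [[0.0, 0.985, 0.171], [-0.002, 0.171, -0.985], [-1.0, -0.0, 0.002]]
contact_force: [0.7, 0.4, -0.0]
finger_gap: 0.001
```

>>> apply_moves(rows=[[[0.003, 0, 0, 0, 0, 0, -1], [0, 0, 0, 0, 0, 0, -1]]])

```text
t: 11.65
tcp_pos: [0.5513, -0.0819, 0.0652]
tcp_rot: [[0.0, 0.985, 0.171], [-0.002, 0.171, -0.985], [-1.0, -0.0, 0.002]]
contact_force: [-1.0, 0.3, 0.1]
finger_gap: 0.003
```

>>> apply_moves(rows=[[[0.003, 0, 0, 0, 0, 0, -1], [0, 0, 0, 0, 0, 0, -1]]])

```text
t: 11.85
tcp_pos: [0.5514, -0.0819, 0.0647]
tcp_rot: [[0.0, 0.985, 0.17], [-0.002, 0.17, -0.985], [-1.0, 0.0, 0.002]]
contact_force: [-1.2, 1.1, 2.8]
finger_gap: -0.0
```

>>> apply_moves(rows=[[[0.0015, 0, 0, 0, 0, 0, -1], [0, 0, 0, 0, 0, 0, -1]]])

```text
t: 12.05
tcp_pos: [0.5514, -0.0819, 0.0646]
tcp_rot: [[0.001, 0.985, 0.17], [-0.002, 0.17, -0.985], [-1.0, 0.0, 0.002]]
contact_force: [-1.3, 1.1, 3.6]
finger_gap: -0.001
```

```bash
python3 st.py
```

```text
12.05 tcp rel slot in gauge mm [0.44 8.62 4.56] yawdiff -0.11 F gauge [-1.05  1.33  3.57] gap -0.001 tool x [ 3.0e-04 -1.7e-03 -1.0e+00]
```

>>> apply_moves(rows=[[[0, 0, 0.01, 0, 0, 0, -1]]])

```text
t: 12.15
tcp_pos: [0.5517, -0.0836, 0.0646]
tcp_rot: [[0.0, 0.985, 0.171], [-0.001, 0.171, -0.985], [-1.0, 0.0, 0.001]]
contact_force: [-0.5, 3.1, 2.5]
finger_gap: 0.001
```

```bash
python3 st.py
```

```text
12.15 tcp rel slot in gauge mm [0.43 6.9  4.62] yawdiff -0.13 F gauge [0.05 3.17 2.46] gap 0.001 tool x [ 2.0e-04 -1.4e-03 -1.0e+00]
```

>>> apply_moves(rows=[[[0.003, 0, 0.01, 0, 0, 0, -1]]])

```text
t: 12.25
tcp_pos: [0.552, -0.0855, 0.0641]
tcp_rot: [[0.0, 0.985, 0.171], [-0.001, 0.171, -0.985], [-1.0, 0.0, 0.001]]
contact_force: [-1.0, 4.4, 7.1]
finger_gap: -0.002
```

>>> apply_moves(rows=[[[0.001, 0, 0.01, 0, 0, 0, -1]]])

```text
t: 12.35
tcp_pos: [0.5524, -0.0874, 0.064]
tcp_rot: [[0.001, 0.985, 0.171], [-0.001, 0.171, -0.985], [-1.0, 0.0, 0.001]]
contact_force: [-1.3, 4.4, 7.7]
finger_gap: -0.001
```

>>> apply_moves(rows=[[[0.001, 0, 0.01, 0, 0, 0, -1]]])

```text
t: 12.45
tcp_pos: [0.5527, -0.0894, 0.0639]
tcp_rot: [[0.0, 0.985, 0.171], [-0.0, 0.171, -0.985], [-1.0, 0.0, 0.0]]
contact_force: [-1.4, 3.6, 7.3]
finger_gap: 0.002
```

```bash
python3 st.py
```

```text
12.45 tcp rel slot in gauge mm [0.5  1.05 3.87] yawdiff -0.12 F gauge [-0.77  3.79  7.34] gap 0.002 tool x [ 4.e-04 -5.e-04 -1.e+00]
```

>>> apply_moves(rows=[[[-0.0008, 0, 0.01, 0, 0, 0, -1], [0, 0, 0.01, 0, 0, 0, -1]]])

```text
t: 12.65
tcp_pos: [0.5533, -0.0932, 0.0642]
tcp_rot: [[0.0, 0.985, 0.17], [0.0, 0.17, -0.985], [-1.0, 0.0, -0.0]]
contact_force: [-1.1, 4.6, 6.3]
finger_gap: 0.0
```

>>> apply_moves(rows=[[[0, 0, 0.01, 0, 0, 0, -1], [0, 0, 0.01, 0, 0, 0, -1]]])

```text
t: 12.85
tcp_pos: [0.5541, -0.0971, 0.0643]
tcp_rot: [[0.0, 0.985, 0.17], [0.001, 0.17, -0.985], [-1.0, 0.001, -0.001]]
contact_force: [-0.7, 4.1, 6.0]
finger_gap: 0.006
```

```bash
python3 st.py
```

```text
12.85 tcp rel slot in gauge mm [ 0.51 -6.81  4.34] yawdiff -0.09 F gauge [0.04 4.11 6.01] gap 0.006 tool x [ 5.e-04  9.e-04 -1.e+00]
```

>>> apply_moves(rows=[[[0, 0, 0.01, 0, 0, 0, -1], [-0.02, 0, 0, 0, 0, 0, -1], [-0.04, 0, 0, 0, 0, 0, -1], [-0.2, 0, -0.05, 0, 0, 0, -1], [-0.1, 0, -0.05, 0, 0, 0, -1], [0, 0, 0, 0, 0, 0, -1], [0, 0, 0, 0, 0, 0, -1]]])

```text
t: 13.55
tcp_pos: [0.5508, -0.08, 0.1399]
tcp_rot: [[-0.0, 0.986, 0.169], [0.001, 0.169, -0.986], [-1.0, 0.0, -0.001]]
contact_force: [0.3, -0.1, -1.3]
finger_gap: -0.0
```

```bash
python3 st.py
cat > look.py <<'E'
from h import *
import pickle,sys
n=sys.argv[1]
s=manip.read_state();p=manip.camera_params("wrist");im=manip.camera("wrist");cv2.imwrite(f"pics/{n}.png",im);pickle.dump((s,p),open(n+".pkl","wb"))
S=np.array([.5524,-.0905,.06])
gw=lambda x,y,z:S+G@np.array([x,y,z])
# rectified panel-parallel picture at needle height, 0.25 mm per px: x -90..20, y -60..60 mm
def rect(z,x0=-90,x1=20,y0=-60,y1=60,k=4):
    X,Y=np.meshgrid(np.arange(x0,x1,1/k),np.arange(y1,y0,-1/k))
    uv=np.array([proj(p,gw(a/1e3,b/1e3,z)) for a,b in zip(X.ravel(),Y.ravel())],np.float32).reshape(*X.shape,2)
    return cv2.remap(im,uv[...,0],uv[...,1],cv2.INTER_LINEAR),X,Y
r,X,Y=rect(.011);cv2.imwrite(f"pics/{n}r.png",r)
g=r.max(2);d=(g<60)&(X>-63)&(X<-53)
for c in (-62,-60,-58):
    q=d&(abs(X-c)<.6)&(Y>-45)&(Y<30);print("needle y at x",c,Y[q].mean().round(2) if q.any() else None,q.sum())
r6,X,Y=rect(.006);h=cv2.cvtColor(r6,cv2.COLOR_BGR2HSV);m=cv2.inRange(h,(12,90,90),(28,255,255));m[(X<-86)|(X>-60)]=0
for c in cv2.findContours(m,0,2)[0]:
    if cv2.contourArea(c)>300:
        e=c[c[:,0,0]>=c[:,0,0].max()-2,0].mean(0);M=cv2.moments(c);print("brass tip x,y",-90+e[0]/4,60-e[1]/4,"centroid",-90+M["m10"]/M["m00"]/4,60-M["m01"]/M["m00"]/4,"area mm2",M["m00"]/16)
E
python3 look.py w4
```

```text
13.55 tcp rel slot in gauge mm [ 0.24 10.65 79.91] yawdiff -0.05 F gauge [ 0.26 -0.17 -1.35] gap -0.0 tool x [ 1.e-04  8.e-04 -1.e+00]
needle y at x -62 -5.39 67
needle y at x -60 -2.88 91
needle y at x -58 -2.12 108
brass tip x,y -66.75 -27.3125 centroid -77.16012549212599 -28.32361384514435 area mm2 254.0
brass tip x,y -67.3 35.125 centroid -77.39747366995158 34.831419960039284 area mm2 307.59375
```

View pics/w4r.png

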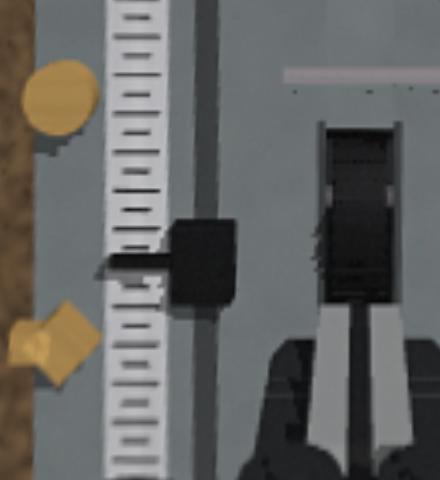

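>>> apply_moves(rows=[[[0.15, 0, 0.005, 0, 0, 0, -1], [0.12, 0, 0, 0, 0, 0, -1], [0.05, 0, 0, 0, 0, 0, -1], [0, 0, 0, 0, 0, 0, -1], [0, 0, 0, 0, 0, 0, -1]]])

```text
t: 14.1
tcp_pos: [0.5504, -0.0822, 0.0717]
tcp_rot: [[-0.003, 0.986, 0.168], [0.001, 0.168, -0.986], [-1.0, -0.003, -0.002]]
contact_force: [0.1, -1.0, 0.1]
finger_gap: 0.001
```

```bash
python3 st.py
```

```text
14.1 tcp rel slot in gauge mm [-0.59  8.54 11.74] yawdiff 0.01 F gauge [-0.03 -1.05  0.14] gap 0.001 tool x [-0.0026  0.0017 -1.    ]
```

>>> apply_moves(rows=[[[0.015, 0.003, 0, 0, 0.0008, 0.0008, -1], [0.01, 0, 0, 0, 0, 0, -1], [0.005, 0, 0, 0, 0, 0, -1], [0, 0, 0, 0, 0, 0, -1]]])

```text
t: 14.5
tcp_pos: [0.5522, -0.0825, 0.0674]
tcp_rot: [[0.002, 0.986, 0.168], [0.004, 0.168, -0.986], [-1.0, 0.003, -0.003]]
contact_force: [-0.2, 0.2, 0.7]
finger_gap: -0.001
```

```bash
python3 st.py
```

```text
14.5 tcp rel slot in gauge mm [1.13 7.93 7.36] yawdiff 0.01 F gauge [-0.16  0.24  0.67] gap -0.001 tool x [ 0.003   0.0032 -1.    ]
```

>>> apply_moves(rows=[[[0.0035, 0, 0, 0, 0, 0, -1], [0, 0, 0, 0, 0, 0, -1]]])

```text
t: 14.7
tcp_pos: [0.5525, -0.0825, 0.0671]
tcp_rot: [[0.003, 0.986, 0.168], [0.003, 0.168, -0.986], [-1.0, 0.004, -0.003]]
contact_force: [-0.9, -0.0, -0.4]
finger_gap: -0.005
```

```bash
python3 st.py
```

```text
14.7 tcp rel slot in gauge mm [1.42 7.85 7.09] yawdiff 0.01 F gauge [-0.93  0.12 -0.38] gap -0.005 tool x [ 0.0038  0.0028 -1.    ]
```

>>> apply_moves(rows=[[[0.008, -0.003, 0, 0, 0, 0, -1], [0, 0, 0, 0, 0, 0, -1]]])

```text
t: 14.9
tcp_pos: [0.5519, -0.0826, 0.0655]
tcp_rot: [[0.003, 0.986, 0.168], [0.003, 0.168, -0.986], [-1.0, 0.004, -0.003]]
contact_force: [0.4, -0.3, 1.1]
finger_gap: -0.002
```

>>> apply_moves(rows=[[[0.003, 0, 0, 0, 0, 0, -1], [0, 0, 0, 0, 0, 0, -1]]])

```text
t: 15.1
tcp_pos: [0.552, -0.0826, 0.065]
tcp_rot: [[0.004, 0.986, 0.168], [0.003, 0.168, -0.986], [-1.0, 0.004, -0.003]]
contact_force: [-0.8, 0.7, 2.7]
finger_gap: 0.004
```

```bash
python3 st.py
```

```text
15.1 tcp rel slot in gauge mm [0.94 7.82 4.97] yawdiff 0.0 F gauge [-0.68  0.83  2.71] gap 0.004 tool x [ 0.0042  0.0026 -1.    ]
```

>>> apply_moves(rows=[[[0.003, 0, 0, 0, 0, 0, -1], [0, 0, 0, 0, 0, 0, -1]]])

```text
t: 15.3
tcp_pos: [0.5521, -0.0826, 0.0645]
tcp_rot: [[0.004, 0.986, 0.169], [0.003, 0.169, -0.986], [-1.0, 0.004, -0.002]]
contact_force: [-1.4, 0.4, 2.9]
finger_gap: -0.001
```

>>> apply_moves(rows=[[[0.001, 0, 0.008, 0, 0, 0, -1]]])

```text
t: 15.4
tcp_pos: [0.5522, -0.0839, 0.0644]
tcp_rot: [[0.004, 0.986, 0.169], [0.004, 0.169, -0.986], [-1.0, 0.004, -0.003]]
contact_force: [-1.0, 3.7, 4.7]
finger_gap: 0.002
```

```bash
python3 st.py
```

```text
15.4 tcp rel slot in gauge mm [0.95 6.5  4.4 ] yawdiff -0.0 F gauge [-0.41  3.79  4.66] gap 0.002 tool x [ 0.0043  0.0029 -1.    ]
```

>>> apply_moves(rows=[[[0.0015, 0, 0.01, 0, 0, 0, -1], [0.0005, 0, 0.01, 0, 0, 0, -1]]])

```text
t: 15.6
tcp_pos: [0.5529, -0.0875, 0.0642]
tcp_rot: [[0.004, 0.986, 0.169], [0.004, 0.169, -0.986], [-1.0, 0.004, -0.004]]
contact_force: [-1.9, 4.3, 6.0]
finger_gap: -0.001
```

>>> apply_moves(rows=[[[0, 0, 0.01, 0, 0, 0, -1], [0, 0, 0.01, 0, 0, 0, -1]]])

```text
t: 15.8
tcp_pos: [0.5535, -0.0912, 0.0643]
tcp_rot: [[0.004, 0.986, 0.168], [0.005, 0.168, -0.986], [-1.0, 0.004, -0.005]]
contact_force: [-0.7, 3.8, 5.5]
finger_gap: -0.006
```

```bash
python3 st.py
```

```text
15.8 tcp rel slot in gauge mm [ 0.96 -0.87  4.31] yawdiff 0.0 F gauge [-0.08  3.83  5.49] gap -0.006 tool x [ 0.0044  0.0045 -1.    ]
```

Rolling steadily at about 5.5 N; continuing the stroke to y ≈ −9.

>>> apply_moves(rows=[[[0.0008, 0, 0.01, 0, 0, 0, -1], [0.0005, 0, 0.01, 0, 0, 0, -1]]])

```text
t: 16.0
tcp_pos: [0.5541, -0.0949, 0.0642]
tcp_rot: [[0.003, 0.986, 0.168], [0.006, 0.168, -0.986], [-1.0, 0.004, -0.005]]
contact_force: [-1.2, 4.8, 6.9]
finger_gap: -0.004
```

>>> apply_moves(rows=[[[0.0003, 0, 0.01, 0, 0, 0, -1], [0.0003, 0, 0.01, 0, 0, 0, -1]]])

```text
t: 16.2
tcp_pos: [0.5547, -0.0986, 0.0642]
tcp_rot: [[0.003, 0.986, 0.168], [0.007, 0.168, -0.986], [-1.0, 0.004, -0.006]]
contact_force: [-0.2, 2.7, 4.8]
finger_gap: 0.001
```

```bash
python3 st.py
```

```text
16.2 tcp rel slot in gauge mm [ 0.93 -8.35  4.21] yawdiff 0.02 F gauge [0.25 2.68 4.81] gap 0.001 tool x [ 0.0044  0.0063 -1.    ]
```

>>> apply_moves(rows=[[[-0.02, 0, 0, 0, 0, 0, -1], [-0.04, 0, 0, 0, 0, 0, -1], [-0.2, 0, -0.05, 0, 0, 0, -1], [-0.1, 0, -0.05, 0, 0, 0, -1], [0, 0, 0, 0, 0, 0, -1], [0, 0, 0, 0, 0, 0, -1]]])

```text
t: 16.8
tcp_pos: [0.551, -0.0797, 0.1399]
tcp_rot: [[0.003, 0.986, 0.168], [0.006, 0.168, -0.986], [-1.0, 0.004, -0.006]]
contact_force: [-0.5, -0.9, -0.3]
finger_gap: 0.001
```

```bash
python3 st.py; python3 look.py w5
python3 - <<'E'
# needle centre: dark columns profile in rectified picture (z=11mm), ignoring ticks by thickness
import cv2,numpy as np
for n in("w4r","w5r"):
    r=cv2.imread(f"pics/{n}.png").max(2)
    m=(r<50).astype(np.uint8);m=cv2.morphologyEx(m,cv2.MORPH_OPEN,np.ones((9,5)))
    m[:,:104]=0;m[:,166:]=0
    c=max(cv2.findContours(m,0,2)[0],key=cv2.contourArea,default=None)
    if c is not None:
        x,y,w,h=cv2.boundingRect(c);print(n,x,y,w,h,"needle y",60-(y+h/2)/4)
E
```

```text
16.8 tcp rel slot in gauge mm [ 0.4  10.88 79.88] yawdiff 0.05 F gauge [-0.67 -0.75 -0.32] gap 0.001 tool x [ 0.004   0.0059 -1.    ]
needle y at x -62 -15.47 72
needle y at x -60 -12.82 90
needle y at x -58 -10.43 104
brass tip x,y -66.75 -27.28125 centroid -77.12609528467213 -28.337225414679864 area mm2 255.59375
brass tip x,y -67.33333333333333 35.861111111111114 centroid -77.3498614105328 34.72413852102795 area mm2 304.40625
w4r 110 254 56 15 needle y -5.375
w5r 110 294 56 15 needle y -15.375
```

>>> apply_moves(rows=[[[0.15, 0, 0.002, 0, 0, 0, -1], [0.12, 0, 0, 0, 0, 0, -1], [0.05, 0, 0, 0, 0, 0, -1], [0, 0, 0, 0, 0, 0, -1], [0, 0, 0, 0, 0, 0, -1], [0.012, 0, 0, 0, 0, 0, -1], [0.01, 0, 0, 0, 0, 0, -1], [0, 0, 0, 0, 0, 0, -1], [0, 0, 0, 0, 0, 0, -1]]])

```text
t: 17.75
tcp_pos: [0.5517, -0.0813, 0.0691]
tcp_rot: [[0.003, 0.986, 0.167], [0.006, 0.167, -0.986], [-1.0, 0.004, -0.006]]
contact_force: [0.0, 0.3, 0.7]
finger_gap: -0.001
```

```bash
python3 st.py
```

```text
17.75 tcp rel slot in gauge mm [0.9  9.18 9.08] yawdiff 0.11 F gauge [0.08 0.28 0.66] gap -0.001 tool x [ 0.0041  0.0055 -1.    ]
```

>>> apply_moves(rows=[[[0.016, 0, 0, 0, 0, 0, -1], [0, 0, 0, 0, 0, 0, -1]]])

```text
t: 17.95
tcp_pos: [0.552, -0.0813, 0.0661]
tcp_rot: [[0.004, 0.986, 0.167], [0.006, 0.167, -0.986], [-1.0, 0.005, -0.005]]
contact_force: [-0.0, 0.1, 0.1]
finger_gap: 0.003
```

>>> apply_moves(rows=[[[0.003, 0, 0, 0, 0, 0, -1], [0, 0, 0, 0, 0, 0, -1]]])

```text
t: 18.15
tcp_pos: [0.552, -0.0813, 0.0655]
tcp_rot: [[0.004, 0.986, 0.167], [0.006, 0.167, -0.986], [-1.0, 0.005, -0.005]]
contact_force: [-0.1, -0.9, 0.5]
finger_gap: 0.002
```

```bash
python3 st.py
```

```text
18.15 tcp rel slot in gauge mm [1.2  9.12 5.47] yawdiff 0.11 F gauge [-0.22 -0.86  0.51] gap 0.002 tool x [ 0.005   0.0051 -1.    ]
```

>>> apply_moves(rows=[[[0.005, 0, 0, 0, 0, 0, -1], [0, 0, 0, 0, 0, 0, -1]]])

```text
t: 18.35
tcp_pos: [0.5522, -0.0813, 0.0646]
tcp_rot: [[0.004, 0.986, 0.167], [0.006, 0.167, -0.986], [-1.0, 0.005, -0.005]]
contact_force: [-1.1, -0.1, 2.8]
finger_gap: 0.001
```

>>> apply_moves(rows=[[[0.002, 0, 0, 0, 0, 0, -1], [0, 0, 0, 0, 0, 0, -1]]])

```text
t: 18.55
tcp_pos: [0.5522, -0.0813, 0.0644]
tcp_rot: [[0.005, 0.986, 0.167], [0.006, 0.167, -0.986], [-1.0, 0.005, -0.005]]
contact_force: [-0.5, -0.6, 4.2]
finger_gap: 0.003
```

```bash
python3 st.py
```

```text
18.55 tcp rel slot in gauge mm [1.38 9.07 4.42] yawdiff 0.11 F gauge [-0.61 -0.46  4.18] gap 0.003 tool x [ 0.0055  0.0049 -1.    ]
```

>>> apply_moves(rows=[[[0.002, 0, 0.01, 0, 0, 0, -1], [0.001, 0, 0.01, 0, 0, 0, -1]]])

```text
t: 18.75
tcp_pos: [0.5527, -0.0847, 0.064]
tcp_rot: [[0.004, 0.986, 0.167], [0.007, 0.167, -0.986], [-1.0, 0.005, -0.006]]
contact_force: [-1.4, 4.4, 8.0]
finger_gap: 0.001
```

>>> apply_moves(rows=[[[0.0005, 0, 0.01, 0, 0, 0, -1], [0.0005, 0, 0.01, 0, 0, 0, -1]]])

```text
t: 18.95
tcp_pos: [0.5534, -0.0883, 0.064]
tcp_rot: [[0.004, 0.986, 0.167], [0.007, 0.167, -0.986], [-1.0, 0.006, -0.007]]
contact_force: [-1.0, 3.5, 6.4]
finger_gap: -0.001
```

```bash
python3 st.py
```

```text
18.95 tcp rel slot in gauge mm [1.33 2.05 4.02] yawdiff 0.11 F gauge [-0.43  3.6   6.4 ] gap -0.001 tool x [ 0.0055  0.0067 -1.    ]
```

>>> apply_moves(rows=[[[0, 0, 0.01, 0, 0, 0, -1], [0, 0, 0.01, 0, 0, 0, -1]]])

```text
t: 19.15
tcp_pos: [0.5539, -0.0918, 0.0642]
tcp_rot: [[0.004, 0.986, 0.167], [0.008, 0.167, -0.986], [-1.0, 0.005, -0.008]]
contact_force: [-1.5, 4.1, 5.9]
finger_gap: -0.0
```

>>> apply_moves(rows=[[[0.0004, 0, 0.01, 0, 0, 0, -1], [0.0004, 0, 0.005, 0, 0, 0, -1], [0, 0, 0, 0, 0, 0, -1]]])

```text
t: 19.45
tcp_pos: [0.5544, -0.0944, 0.0643]
tcp_rot: [[0.004, 0.986, 0.166], [0.01, 0.166, -0.986], [-1.0, 0.006, -0.009]]
contact_force: [-0.1, 0.8, 5.2]
finger_gap: -0.004
```

```bash
python3 st.py
```

```text
19.45 tcp rel slot in gauge mm [ 1.29 -4.18  4.31] yawdiff 0.13 F gauge [0.05 0.77 5.23] gap -0.004 tool x [ 0.0057  0.0088 -0.9999]
```

>>> apply_moves(rows=[[[-0.02, 0, 0, 0, 0, 0, -1], [-0.04, 0, 0, 0, 0, 0, -1], [-0.2, 0, 0, 0, 0, 0, -1], [-0.15, 0, 0.12, 0, 0, 0, -1], [0, 0, 0.2, 0, 0, 0, -1], [0, 0, 0.12, 0, 0, 0, -1], [0, 0, 0, 0, 0, 0, -1], [0, 0, 0, 0, 0, 0, -1]]])

```text
t: 20.25
tcp_pos: [0.569, -0.1852, 0.1522]
tcp_rot: [[0.005, 0.986, 0.168], [0.008, 0.168, -0.986], [-1.0, 0.006, -0.007]]
contact_force: [-0.9, 0.6, -0.3]
finger_gap: -0.002
```

```bash
python3 st.py; python3 look.py w6
python3 - <<'E'
import cv2;r=cv2.imread("pics/w6r.png");cv2.imwrite("pics/w6c.png",cv2.resize(r[200:480,0:280],None,fx=2.1,fy=2.1,interpolation=2))
E
```

```text
20.25 tcp rel slot in gauge mm [  0.43 -96.1   92.21] yawdiff 0.06 F gauge [-0.76  0.69 -0.32] gap -0.002 tool x [ 0.0062  0.007  -1.    ]
needle y at x -62 -26.9 47
needle y at x -60 -22.8 55
needle y at x -58 -23.68 55
brass tip x,y -66.625 -28.875 centroid -77.50028340815308 -29.391193941867314 area mm2 229.71875
brass tip x,y -67.3 33.15 centroid -77.26030859271083 34.17434348040892 area mm2 274.09375
```

View pics/w6c.png

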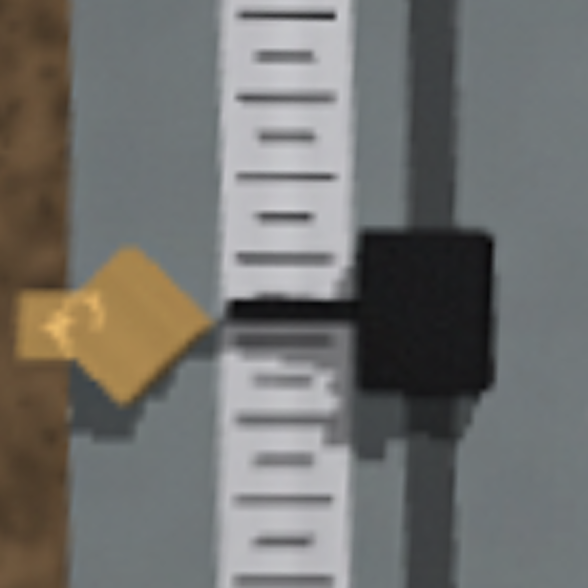

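>>> apply_moves(rows=[[[0, 0, -0.12, 0, 0, 0, -1], [0, 0, -0.2, 0, 0, 0, -1], [0.05, 0, -0.12, 0, 0, 0, -1], [0.15, 0, 0, 0, 0, 0, -1], [0.12, 0, 0, 0, 0, 0, -1], [0.04, 0, 0, 0, 0, 0, -1], [0, 0, 0, 0, 0, 0, -1], [0, 0, 0, 0, 0, 0, -1]]])

```text
t: 21.1
tcp_pos: [0.5521, -0.088, 0.0803]
tcp_rot: [[0.004, 0.985, 0.173], [0.009, 0.173, -0.985], [-1.0, 0.005, -0.008]]
contact_force: [-0.1, -0.9, -0.6]
finger_gap: 0.004
```

```bash
python3 st.py
```

```text
21.1 tcp rel slot in gauge mm [ 0.18  2.55 20.32] yawdiff -0.28 F gauge [-0.21 -0.91 -0.63] gap 0.004 tool x [ 0.0052  0.008  -1.    ]
```

>>> apply_moves(rows=[[[0.03, 0, 0, 0, 0, 0, -1], [0.02, 0, 0, 0, 0, 0, -1], [0.01, 0, 0, 0, 0, 0, -1], [0, 0, 0, 0, 0, 0, -1], [0, 0, 0, 0, 0, 0, -1]]])

```text
t: 21.6
tcp_pos: [0.5537, -0.0887, 0.0699]
tcp_rot: [[0.008, 0.985, 0.173], [0.008, 0.172, -0.985], [-1.0, 0.009, -0.006]]
contact_force: [0.2, 0.6, -0.9]
finger_gap: -0.004
```

```bash
python3 st.py
```

```text
21.6 tcp rel slot in gauge mm [1.54 1.57 9.87] yawdiff -0.23 F gauge [ 0.34  0.5  -0.87] gap -0.004 tool x [ 0.0088  0.0062 -0.9999]
```

>>> apply_moves(rows=[[[0.012, -0.005, 0, 0, 0, 0, -1], [0.007, 0, 0, 0, 0, 0, -1], [0, 0, 0, 0, 0, 0, -1]]])

```text
t: 21.9
tcp_pos: [0.5528, -0.089, 0.066]
tcp_rot: [[0.008, 0.985, 0.172], [0.008, 0.172, -0.985], [-1.0, 0.009, -0.006]]
contact_force: [0.4, -0.2, -0.9]
finger_gap: 0.002
```

>>> apply_moves(rows=[[[0.0025, 0, 0, 0, 0, 0, -1], [0, 0, 0, 0, 0, 0, -1]]])

```text
t: 22.1
tcp_pos: [0.5528, -0.089, 0.0655]
tcp_rot: [[0.008, 0.985, 0.172], [0.008, 0.172, -0.985], [-1.0, 0.009, -0.006]]
contact_force: [0.1, -0.2, 0.8]
finger_gap: -0.005
```

```bash
python3 st.py
```

```text
22.1 tcp rel slot in gauge mm [0.62 1.39 5.47] yawdiff -0.22 F gauge [ 0.02 -0.24  0.79] gap -0.005 tool x [ 0.0092  0.0061 -0.9999]
```

>>> apply_moves(rows=[[[0.005, 0, 0, 0, 0, 0, -1], [0, 0, 0, 0, 0, 0, -1]]])

```text
t: 22.3
tcp_pos: [0.5528, -0.089, 0.0646]
tcp_rot: [[0.008, 0.985, 0.172], [0.007, 0.172, -0.985], [-1.0, 0.009, -0.006]]
contact_force: [-1.3, -0.1, 4.7]
finger_gap: -0.0
```

>>> apply_moves(rows=[[[0.0025, 0, 0, 0, 0, 0, -1], [0, 0, 0, 0, 0, 0, -1]]])

```text
t: 22.5
tcp_pos: [0.5528, -0.089, 0.0644]
tcp_rot: [[0.008, 0.985, 0.172], [0.007, 0.172, -0.985], [-1.0, 0.01, -0.006]]
contact_force: [-1.3, 0.5, 5.0]
finger_gap: 0.001
```

```bash
python3 st.py
```

```text
22.5 tcp rel slot in gauge mm [0.69 1.38 4.39] yawdiff -0.22 F gauge [-1.15  0.75  4.97] gap 0.001 tool x [ 0.0095  0.0059 -0.9999]
```

Press is 5 N. Roll about 2.9 mm, then look straight down.

>>> apply_moves(rows=[[[0.0018, 0, 0.01, 0, 0, 0, -1], [0.0005, 0, 0.005, 0, 0, 0, -1], [0, 0, 0, 0, 0, 0, -1]]])

```text
t: 22.8
tcp_pos: [0.5533, -0.0913, 0.0643]
tcp_rot: [[0.008, 0.985, 0.172], [0.008, 0.172, -0.985], [-1.0, 0.01, -0.007]]
contact_force: [-1.7, -0.3, 5.5]
finger_gap: -0.001
```

```bash
python3 st.py
```

```text
22.8 tcp rel slot in gauge mm [ 0.72 -0.92  4.34] yawdiff -0.22 F gauge [-1.72  0.03  5.53] gap -0.001 tool x [ 0.0097  0.0068 -0.9999]
```

>>> apply_moves(rows=[[[-0.02, 0, 0, 0, 0, 0, -1], [-0.04, 0, 0, 0, 0, 0, -1], [-0.2, 0, 0, 0, 0, 0, -1], [-0.15, 0, 0.12, 0, 0, 0, -1], [0, 0, 0.2, 0, 0, 0, -1], [0, 0, 0.17, 0, 0, 0, -1], [0, 0, 0, 0, 0, 0, -1], [0, 0, 0, 0, 0, 0, -1]]])

```text
t: 23.6
tcp_pos: [0.5701, -0.1917, 0.1528]
tcp_rot: [[0.01, 0.985, 0.174], [0.007, 0.174, -0.985], [-1.0, 0.011, -0.005]]
contact_force: [0.4, 0.8, 0.6]
finger_gap: 0.001
```

```bash
python3 st.py; python3 look.py w7
python3 - <<'E'
import cv2;r=cv2.imread("pics/w7r.png");cv2.imwrite("pics/w7c.png",cv2.resize(r[200:480,0:280],None,fx=2.1,fy=2.1,interpolation=2))
E
```

```text
23.6 tcp rel slot in gauge mm [   0.39 -102.73   92.79] yawdiff -0.32 F gauge [0.49 0.7  0.55] gap 0.001 tool x [ 0.011   0.0049 -0.9999]
needle y at x -62 -28.69 56
needle y at x -60 -29.12 70
needle y at x -58 -27.23 80
brass tip x,y -66.8 -28.950000000000003 centroid -77.09935524529766 -29.172059821601692 area mm2 214.875
brass tip x,y -67.55 32.95 centroid -77.24790290746223 33.845175738252486 area mm2 274.4375
```

View pics/w7c.png

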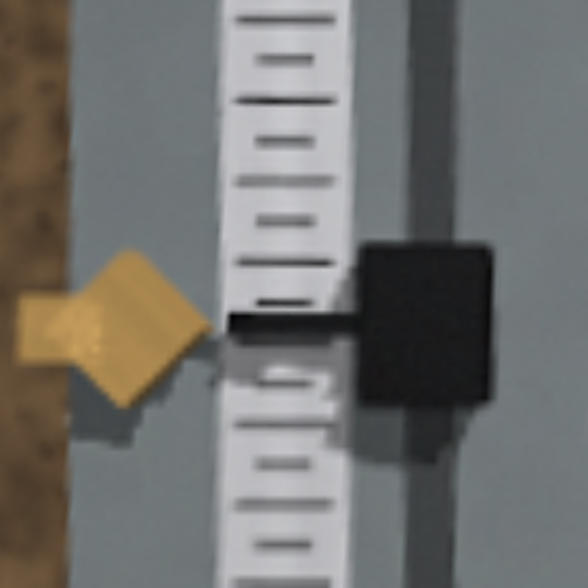

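>>> apply_moves(rows=[[[0, 0.06, -0.12, 0, 0, -0.003, -0.4], [0, 0.11, -0.19, 0, 0, 0, -0.4], [0, 0.1, -0.15, 0, 0, 0, -0.4], [0, 0.02, -0.05, 0, 0, 0, -0.4], [0, 0, 0, 0, 0, 0, -0.4], [0, 0, 0, 0, 0, 0, -0.4]]])

```text
t: 24.25
tcp_pos: [0.6083, -0.0738, 0.1536]
tcp_rot: [[-0.002, 0.984, 0.177], [0.005, 0.177, -0.984], [-1.0, -0.001, -0.006]]
contact_force: [-0.3, -0.2, 0.1]
finger_gap: 0.303
```

```bash
python3 st.py
```

```text
24.25 tcp rel slot in gauge mm [57.91  7.06 93.62] yawdiff -0.49 F gauge [-0.29 -0.17  0.07] gap 0.303 tool x [-0.0012  0.0055 -1.    ]
```

>>> apply_moves(rows=[[[0.06, 0.013, 0.03, 0.002, 0, 0, -0.4], [0.12, 0, 0, 0, 0, 0, -0.4], [0.05, 0, 0, 0, 0, 0, -0.4], [0, 0, 0, 0, 0, 0, -0.4], [0, 0, 0, 0, 0, 0, -0.4]]])

```text
t: 24.75
tcp_pos: [0.611, -0.0844, 0.1047]
tcp_rot: [[-0.003, 0.986, 0.165], [0.005, 0.165, -0.986], [-1.0, -0.002, -0.005]]
contact_force: [-0.0, 0.3, 0.7]
finger_gap: 0.302
```

```bash
python3 st.py
```

```text
24.75 tcp rel slot in gauge mm [58.76 -3.85 44.67] yawdiff 0.18 F gauge [0.03 0.33 0.73] gap 0.302 tool x [-0.002   0.0049 -1.    ]
```

>>> apply_moves(rows=[[[0.04, 0.005, -0.015, 0, 0, 0, -0.4], [0.025, 0, 0, 0, 0, 0, -0.4], [0.005, 0, 0, 0, 0, 0, -0.4], [0, 0, 0, 0, 0, 0, -0.4], [0, 0, 0, 0, 0, 0, -0.4]]])

```text
t: 25.25
tcp_pos: [0.6123, -0.0815, 0.0911]
tcp_rot: [[-0.0, 0.986, 0.165], [0.004, 0.165, -0.986], [-1.0, 0.0, -0.004]]
contact_force: [0.2, -0.6, -1.1]
finger_gap: 0.301
```

```bash
python3 st.py
```

```text
25.25 tcp rel slot in gauge mm [60.56 -1.25 31.14] yawdiff 0.2 F gauge [ 0.08 -0.64 -1.09] gap 0.301 tool x [ 2.e-04  4.e-03 -1.e+00]
```

>>> apply_moves(force=20, rows=[[[0.009, 0, 0, 0, 0, 0, -0.4], [0, 0, 0, 0, 0, 0, -0.4], [0, 0, 0, 0, 0, 0, -1], [0, 0, 0, 0, 0, 0, -1], [0, 0, 0, 0, 0, 0, -1], [0, 0, 0, 0, 0, 0, -1], [0, 0, 0, 0, 0, 0, -1]]])

```text
t: 25.95
tcp_pos: [0.612, -0.0816, 0.0898]
tcp_rot: [[-0.001, 0.986, 0.165], [0.004, 0.165, -0.986], [-1.0, -0.0, -0.004]]
contact_force: [-0.6, -0.1, 0.8]
finger_gap: 0.087
```

```bash
python3 st.py
```

```text
25.95 tcp rel slot in gauge mm [60.27 -1.26 29.81] yawdiff 0.19 F gauge [-0.59 -0.04  0.8 ] gap 0.087 tool x [-0.      0.0037 -1.    ]
```

>>> apply_moves(rows=[[[0, -0.03, 0, 0, 0, 0, -1], [0, -0.03, 0, 0, 0, 0, -1], [0, -0.03, 0, 0, 0, 0, -1], [0, -0.03, 0, 0, 0, 0, -1], [0, -0.03, 0, 0, 0, 0, -1], [0, -0.03, 0, 0, 0, 0, -1], [0, -0.03, 0, 0, 0, 0, -1], [0, -0.03, 0, 0, 0, 0, -1], [0, -0.02, 0, 0, 0, 0, -1], [0, 0, 0, 0, 0, 0, -1]]])

```text
t: 26.95
tcp_pos: [0.5566, -0.0908, 0.0898]
tcp_rot: [[0.001, 0.986, 0.165], [0.004, 0.165, -0.986], [-1.0, 0.002, -0.004]]
contact_force: [1.4, 0.7, -3.7]
finger_gap: 0.082
```

```bash
python3 st.py
```

```text
26.95 tcp rel slot in gauge mm [ 4.1  -1.05 29.85] yawdiff 0.21 F gauge [ 1.5   0.47 -3.69] gap 0.082 tool x [ 0.0019  0.0036 -1.    ]
```

>>> apply_moves(rows=[[[0, -0.015, 0, 0, 0, 0, -1], [0, -0.015, 0, 0, 0, 0, -1], [0, 0, 0, 0, 0, 0, -1]]])

```text
t: 27.25
tcp_pos: [0.5527, -0.0916, 0.09]
tcp_rot: [[0.006, 0.986, 0.165], [0.004, 0.165, -0.986], [-1.0, 0.006, -0.003]]
contact_force: [1.5, 1.8, -5.4]
finger_gap: 0.085
```

```bash
python3 st.py
```

```text
27.25 tcp rel slot in gauge mm [ 0.09 -1.1  29.96] yawdiff 0.23 F gauge [ 1.78  1.56 -5.42] gap 0.085 tool x [ 0.0064  0.0032 -1.    ]
```

>>> apply_moves(rows=[[[0, -0.015, 0, 0, 0, 0, -1]]])

```text
t: 27.35
tcp_pos: [0.5521, -0.0918, 0.0901]
tcp_rot: [[0.011, 0.986, 0.164], [0.004, 0.164, -0.986], [-1.0, 0.011, -0.003]]
contact_force: [25.7, 10.8, -19.8]
finger_gap: 0.085
```

```bash
python3 st.py
```

```text
27.35 tcp rel slot in gauge mm [-0.49 -1.23 30.14] yawdiff 0.25 F gauge [ 27.18   6.26 -19.85] gap 0.085 tool x [ 0.0111  0.0026 -0.9999]
```

>>> apply_moves(rows=[[[0, 0, 0, 0, 0, 0, -0.4], [0, 0, 0, 0, 0, 0, -0.4], [0, 0, 0, 0, 0, 0, -0.4], [-0.1, 0, 0, 0, 0, 0, -0.4], [-0.2, 0, 0, 0, 0, 0, -0.4], [-0.2, 0, 0.1, 0, 0, 0, -0.4], [0, 0, 0.2, 0, 0, 0, -0.4], [0, 0, 0.12, 0, 0, 0, -0.4], [0, 0, 0, 0, 0, 0, -0.4], [0, 0, 0, 0, 0, 0, -0.4]]])

```text
t: 28.35
tcp_pos: [0.5626, -0.1776, 0.194]
tcp_rot: [[0.006, 0.986, 0.166], [0.004, 0.166, -0.986], [-1.0, 0.006, -0.003]]
contact_force: [0.3, 0.2, 0.0]
finger_gap: 0.3
```

```bash
python3 st.py; python3 look.py w8
python3 - <<'E'
from h import *
import pickle
s,p=pickle.load(open("w8.pkl","rb"));print("home tab top px",proj(p,np.array([.5524,-.0905,.097])))
im=cv2.imread("pics/w8.png");cv2.imwrite("pics/w8c.png",cv2.resize(im[60:260,130:380],None,fx=3,fy=3,interpolation=2))
E
```

```text
28.35 tcp rel slot in gauge mm [ -4.58 -87.55 133.96] yawdiff 0.16 F gauge [0.34 0.13 0.01] gap 0.3 tool x [ 0.0064  0.0026 -1.    ]
needle y at x -62 -28.48 50
needle y at x -60 -28.55 57
needle y at x -58 -27.85 61
brass tip x,y -67.55 -28.875 centroid -77.31625683060109 -29.0525836449046 area mm2 217.3125
brass tip x,y -67.75 34.28125 centroid -77.25562173099684 33.65978505707632 area mm2 272.84375
home tab top px [260.2467201   94.53139557]
```

View pics/w8c.png

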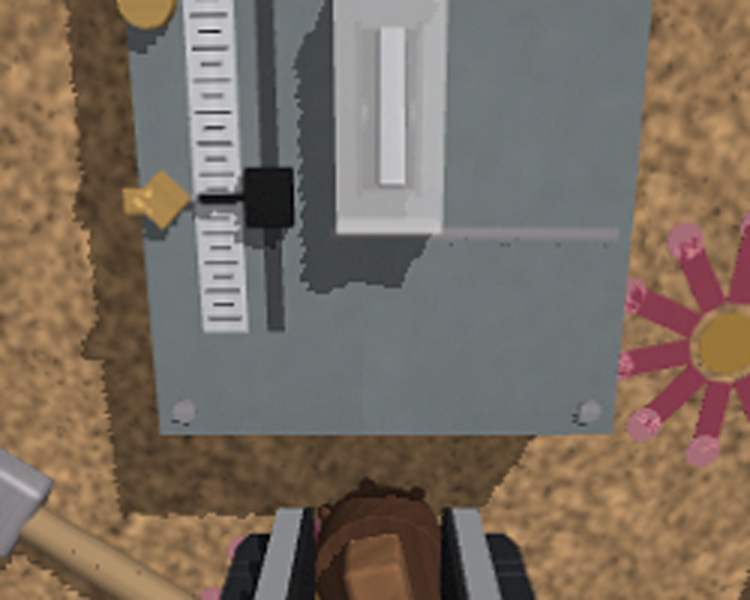

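```bash
python3 -c "
from workcell import manip
print(manip.sign_off())"
```

```text
the job is handed in; nothing more can be done
None
```

The gauge is set and handed in at about 28 s of the 72 s allowed. The guard was slid fully back, the wheel rolled in four light strokes, and the guard slid home again. At hand-in the gripper was clear of everything.

- **Guard:** I gripped the tab and slid it each way until I felt the stop. Pressing on the stop read about 34 N going back and 27 N coming home. In the last picture the tab centre was within a pixel of its home position.
- **Wheel:** I felt first contact about 5 mm above the panel. The highest press reading was 8.0 N, normally about 5 to 6 N. Forces were only read every 0.1 to 0.3 s, so a short peak between readings would not show.
- **Pointer:** it stands level with the arrow marker to about 0.6 mm, seen from nearly straight above. It did not shift when the guard was closed. My views of the arrow's point ranged from −27.3 to −29.0 mm from the slot's centre, so I relied on the near-overhead views. An early needle reading was also off because I assumed too great a needle height.
- **First stroke:** it slipped for the first few millimetres while the press was too light, and later strokes made up the distance.
- **Other things on the table:** I touched none of them knowingly. The last picture covered only part of the table, so I did not check each one.

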